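Close the drying case's back hatch with the hook pole

ROBOT

A 6-joint arm with a two-finger parallel gripper is mounted at the origin on the work surface. World frame = base frame: x ahead of the robot, y to its left, z up, the work surface at z = 0. Lengths are in m, angles in rad, forces in N, time in s.
With the tool pointing down it reaches from about 0.35 to 0.975 m from the base axis. Payload 4.9 kg.
Tool frame: the origin (TCP) lies on the mounting face of the last link; the fingertips stand 173 mm ahead of it and the grasp point (between the pads) lies 155 mm ahead of it; z points along the fingers, y is the direction in which the jaws open and shut (so a half turn about z gives the same grasp; the last joint's range is limited). The gripper opens to 85 mm and grips with 20 to 120 N. Pads are 22 mm wide; open, the fingers measure 114 mm over their backs; the gripper's body (76 mm by 85 mm) begins 54 mm behind the grasp point. The pads swing forward as they close: fully open they stand 13 mm farther back than shut.
Start: joints at [-1.465, 0.053, 1.613, -0, 1.476, -0.119], TCP at [0.139, -0.609, 0.405] pointing down, gripper open.
Joint ranges: [-3.01, 3.01], [-1.01, 2.22], [0.06, 2.58], [-1.02, 4.17], [0.09, 2.62], [-3.14, 3.14]. Speed limits (rad/s): [2.57, 2.57, 3.14, 3.14, 3.14, 3.14].

INTERFACE

Orientations are given as a unit quaternion [w, x, y, z].
In Python, from plant import manip gives the robot as it stands.
- The arm moves only by the tool play_rows, never from a script. Its argument "increments" is a list of rows, each an object with "offset": the shift along the tool's x, y, z in mm, a list of three; "twist": the turn about the tool's z in rad; "grip": the opening, from 0 (shut) to 1 (fully open). In form: [{"offset": [dx, dy, dz], "twist": twist, "grip": grip}, ...]. A call has 1 to 5 rows; each row is the pose to reach, as a shift and turn from the pose commanded when the call began, along the tool's axes at that moment; what a row does not reach only later rows make up. A row lasts 1/12 s, in which the tool goes at most 41.7 mm and 7.16 degrees, less where a joint would pass 70% of its speed; a pose out of reach is approached as far as the arm can. A call with a gripper value outside its range is refused whole. The fingers move at their own pace and stop on an object; the grip force is fixed at half the most. Time passes only in rows, so rows that repeat a pose let the fingers close. It gives the time, the measured TCP pose, the force and the opening at its end, in the units of the state.
- manip.state(): the state, without advancing time (a new reading comes with each control period).
- manip.grab_frame(name): name is "side" or "top" or "wrist"; returns the picture (480x640x3 uint8, blue, green, red); there is no depth.
- manip.get_calibration(name): a dict with "fx", "fy", "cx", "cy" (pixels), "T" (4x4, takes a point from camera to world coordinates). Camera axes: x right, y down, z forward; pixel columns grow to the right and rows downward; lengths in m; the calibration is good to about 2 mm. A picture is of the moment at which its call begins: read the wrist's pose just before it. get_calibration takes no time and is no camera call; for the wrist camera it gives the pose at the moment of the call.
- manip.job_done(): hands the job in, once; it reports no verdict.
Trained networks look in the newest picture that a camera, given by its name, has taken for a name from the list of things; names that differ only in an ending like _2 or _b are one class to them, and where a whole thing is asked for, a point or a joint stands for the part that bears it (a point fixed in the world has none). Each returns a list of dicts, best first, with "p" (0 to 1); they miss things now and then, are a little off and sometimes report something else, mostly with a low value. They report only what shows in the picture. A call takes as long as a camera call. They do not tell look-alikes from the thing itself.
- manip.boxes_of(query, camera): "xyz" ([x, y, z] in m, in the coordinates of the camera as it stood for that picture, good to about 4 mm: the middle of the surface that is visible of it).
- manip.tip_of(query, camera): "xyz" ([x, y, z] in m, in the coordinates of the camera as it stood for that picture, good to about 4 mm: a listed point, or the origin of a listed thing).
The state is a dict: "time": time; "joint_pos": joint angles; "joint_vel": joint speeds; "joint_efforts": joint torques, N m; "tool_pos": TCP position; "tool_rot": TCP orientation; "contact_force": force on the tool from outside, world axes, zero at the start; "ft_torque": the same for the moment, N m; "gripper_width": opening from 0.0 (shut) to 1.0 (fully open).
Only numpy, scipy, OpenCV 4.12 (cv2) and the standard library are available. Lean on these libraries where they do the work, as an engineer would, in place of code of your own. Each camera call takes 0.05 s, during which the arm holds its last target. There are 200 camera calls.

TASK

The hatch at the back of the little drying case has been left open, and dust will get on the painted parts. Take the hook pole from its cradle by the handle, drop its hook down into the ring eye on top of the hatch and draw the hatch shut past its ball catch, then keep pulling with a firm 10 N or more for about half a second so that it is fully home against its buffer; touch the hatch and case with the pole only and never with more than 20 N. Then unhook, lay the pole back in its cradle as it was, and leave everything else on the tray where it is.

Things in the scene. Friction and masses are not known exactly. Their poses are not given: they have to be found in the camera images.
- pole: hook pole, about 90 g: wooden handle (100 long, 12 wide, 16 tall), then a 7 thick steel rod bent down at a right angle at its end. Origin on the handle's axis, where to grip (wood from x = -60 to +40); x along the pole to the hook, z up (hook points to -z). Lies level in its cradle, axis 63 above the tray; 36 either side of the origin along x is clear of the cradle's forks
- pole_tip (a point): the lowest end of the hook, 150 along x from the pole's origin and 38 below its axis; the downward part is a 7 mm thick round pin with a rounded end, axes as the pole's
- cradle: dark wooden cradle, left or right of the case; two U forks hold the pole level. Origin on the tray under the pole's origin; x along the pole to the hook. Rear fork (x = -50, 8 thick): slot 20 wide for the handle, floor 55 up; front fork (x = +90): slot 18 wide for the rod, floor 59 up; slot walls 16 tall
- cradle_seat (a point): where the pole's origin lies when the pole is in its cradle: 63 above the cradle's origin, same axes
- case: drying case with plywood floor and roof and clear sides: 130 (x) x 180 (y) x 180 (z). Origin at the centre of its underside; -x is its front towards the robot, +x its back, where the hatch is. It is fixed to the tray. Roof top 180 above the origin.
- hatch (a joint): angle of the plywood hatch (170 wide) at the case's back, positive = open; upright hinge, free edge swings to the case's +x. Friction holds it where left (1 N at the eye). From 0.14 to 0.08 rad a spring ball resists with up to 10 N at the eye (pull less and it springs back), then snaps in. A buffer stops it, shut, somewhere from 0 to 0.06 rad (felt, not seen); then pull rises by N per mm
- eye (a point): centre of the level steel ring eye on the hatch: hole 16, wire 4 thick, 30 free below it; 212 above the case's underside. Hatch axes: x out of the hatch (closing pull is to -x), z up; 22 along x and -150 along y from the hinge line. A steel upright 40 wide stands on its -x side, top 6 above the ring's centre: the pole's rod passes over it
- hatch_hinge (a point): point on the hinge axis at the height of the eye, axes of the hatch; with the hatch at angle a, the eye lies 22 along the hatch's x and -150 along its y from here
- bowl: round grey plastic magnetic parts bowl, rim radius 50, 32 high; bystander, leave alone; origin at the underside's centre
- scribe: steel scribe, 140 long, 8 thick, lying flat; bystander, leave alone; origin at the underside's centre
- block: blue plastic sanding block 68 x 42 x 26; bystander, leave alone; origin at the underside's centre
- palette: white ceramic palette disk, radius 40, 8 thick; bystander, leave alone; origin at the underside's centre
- tin: round aluminium tin with snap lid, radius 34.5, 26 high; bystander, leave alone; origin at the underside's centre
- jar: small glass paint jar, radius 18, 45 high; bystander, leave alone; origin at the underside's centre
Not all that is in view belongs to the job. Of the things shaped like the pole, the wooden one is meant.

How it is judged:
On the way, in this order (a step that is already met when the one before it is completed fails the run):
1. the hook's tip is down through the ring eye of the open hatch (horizontal distance between pole_tip and eye below 0.008 m and z of pole_tip in the frame of eye between -0.034 and -0.006 m and value of joint hatch above 0.2 rad), for 0.1 s.
2. with the hook in the eye, the hatch is shut (below 0.07 rad) and held home with at least 10 N (horizontal distance between pole_tip and eye below 0.008 m and z of pole_tip in the frame of eye between -0.034 and -0.006 m and value of joint hatch below 0.07 rad and contact force between pole and case above 10 N), for 0.25 s.
At the end, for the whole second after the job is handed in: The hatch is shut (latched: its angle below 0.07 rad) and the released pole lies at rest in its cradle: its origin within 15 mm of the cradle seat, hook towards the same end as before, along the cradle within 0.1 rad and hook down within 0.15 rad (value of joint hatch below 0.07 rad and distance between pole and cradle_seat below 0.015 m and x of pole_tip in the frame of cradle_seat above 0.13 m and angle between the z axis of pole and the z axis of cradle_seat, either way round below 0.15 rad and angle between the x axis of pole and the x axis of cradle_seat, either way round below 0.1 rad and linear speed of pole below 0.02 m/s and contact force between the fingers and pole below 0.1 N); the robot touches nothing.
It fails at once if the pole presses or pulls on the hatch or case with more than 20 N (contact force between pole and case above 20 N).
It fails at once if the robot itself touches the case or hatch (contact force between any of the arm, the fingers and case above 0.5 N).
It fails at once if the parts bowl, scribe, sanding block, palette disk, tin or paint jar is shifted by more than 15 mm (distance of any of bowl, scribe, block, palette, tin, jar from where it was at the start of the episode above 0.015 m).
It also fails if it takes over 72 s, if anything falls off the work surface, if the arm or the gripper's body presses on something with over 40 N, if the wrist force passes 120 N, or if a joint passes its speed limit or range.

## Working session

There is one attempt and no reset: what is moved stays moved. The work goes in short steps, Python scripts to look and compute and a tool call to move; the robot and the scene stay as the last step left them, time stands still between calls to the robot, and variables do not carry over. Pictures are saved under pics/ and viewed, about 8 in all and at most 12, crops included, and the job is handed in when it is done.

Besides the shell and the picture viewer there is one more tool, called after "Call:" as name([rows], argument=value, ...), one row to a line, values as JSON. play_rows: Moves the arm, as the interface text tells. Its arguments: {"type":"object","properties":{"increments":{"type":"array"}},"required":["increments"]}

```bash
mkdir -p pics; ls
cat > h.py <<'E'
import numpy as np, cv2
from plant import manip
def cal(n):
    c=manip.get_calibration(n); return c,np.array(c["T"])
def w(n,p,T=None):
    T=cal(n)[1] if T is None else T
    return (T@np.r_[p,1])[:3]
def px(n,P,T=None):
    c,T0=cal(n); T=T0 if T is None else T
    q=np.linalg.inv(T)@np.r_[P,1]
    return np.array([c["fx"]*q[0]/q[2]+c["cx"],c["fy"]*q[1]/q[2]+c["cy"]])
def look(n,qs,fs="tip",save=None):
    T=cal(n)[1]; im=manip.grab_frame(n)
    if save: cv2.imwrite("pics/"+save,im)
    for q in qs:
        for f in fs.split():
            r=(manip.tip_of if f=="tip" else manip.boxes_of)(q,n)
            for d in r[:3]:
                P=w(n,d["xyz"],T); print(n,f,q,round(d["p"],2),P.round(4),px(n,P,T).round(0))
    return im,T
E
python3 - <<'E'
from h import *
for n in("side","top"):
    look(n,["pole","pole_tip","cradle","cradle_seat","case","eye","hatch_hinge"],save=n+"0.png")
    print(cal(n)[1].round(3).tolist(), cal(n)[0]["fx"])
print(manip.state())
E
```

```text
pics
side tip pole 0.77 [ 0.4386 -0.2607  0.0726] [314. 316.]
side tip pole_tip 0.97 [ 0.585  -0.2401  0.0356] [369. 301.]
side tip pole_tip 0.92 [ 0.4057 -0.4512  0.0045] [336. 409.]
side tip cradle 0.77 [ 0.4387 -0.2696  0.0117] [316. 337.]
side tip cradle 0.38 [ 0.688  -0.3219  0.0095] [424. 319.]
side tip cradle_seat 0.55 [ 0.4379 -0.265   0.0713] [314. 318.]
side tip cradle_seat 0.33 [ 0.4366 -0.2619  0.0753] [313. 316.]
side tip case 0.87 [0.4958 0.0287 0.0076] [293. 252.]
side tip eye 0.91 [ 0.6382 -0.0186  0.2216] [349. 182.]
side tip hatch_hinge 0.89 [0.5625 0.1113 0.2222] [301. 163.]
[[0.915, -0.275, 0.296, 0.168], [-0.404, -0.586, 0.703, -1.014], [-0.02, -0.762, -0.647, 0.962], [0.0, 0.0, 0.0, 1.0]] 540.2155624923315
top tip pole 0.84 [ 0.3837 -0.6051  0.0062] [476. 294.]
top tip pole 0.68 [ 0.4412 -0.268   0.0721] [363. 271.]
top tip pole_tip 0.85 [ 0.4072 -0.4527  0.0043] [424. 285.]
top tip pole_tip 0.54 [ 0.5856 -0.2403  0.0329] [353. 223.]
top tip cradle 0.86 [ 0.4407 -0.2644  0.0067] [361. 273.]
top tip cradle_seat 0.96 [ 0.44  -0.263  0.074] [362. 271.]
top tip eye 
[... 237 characters left out ...]
4
{'time': 0.8, 'joint_pos': array([-1.46496888e+00,  5.26667188e-02,  1.61287665e+00, -1.11386179e-05,
        1.47599073e+00, -1.19016606e-01]), 'joint_vel': array([ 0.00031448,  0.0027896 , -0.00086798, -0.00082283, -0.0002826 ,
       -0.00013786]), 'joint_efforts': array([ 1.87276055e-03, -3.93637419e+01, -3.70437169e+01, -1.49266689e-04,
        2.11806996e-04, -8.64584905e-06]), 'tool_pos': array([ 0.13933387, -0.60925433,  0.40473819]), 'tool_rot': array([ 2.92383249e-05,  9.93687237e-01,  1.12185887e-01, -5.73725220e-06]), 'contact_force': array([-0.16332261, -0.97370605,  0.91475785]), 'ft_torque': array([ 0.04960967, -0.01905149, -0.02916193]), 'gripper_width': 1.0015890697496317}
```

View pics/side0.png

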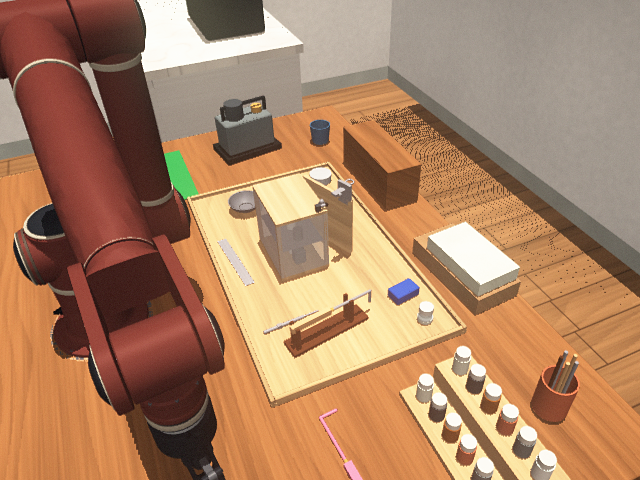

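View pics/top0.png

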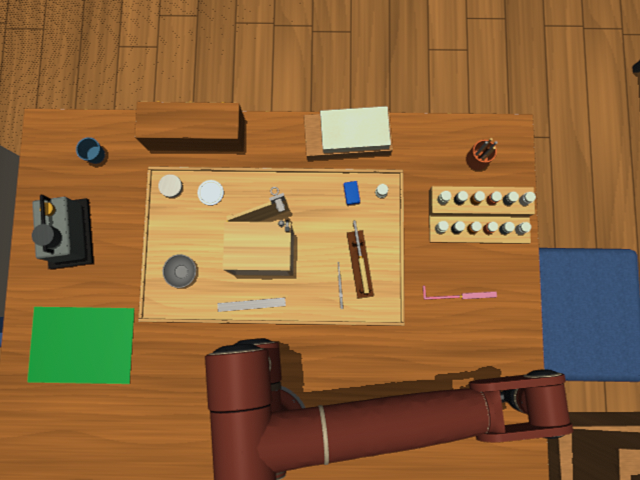

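The wooden pole lies in the cradle at top (363,271), side (314,316). Things that could be taken for it are the pink plastic hook on the table at top (460,295), side (335,445), and the grey scribe at top (340,285), side (290,322). I choose the one in the cradle. The hatch is open, with its eye at top (275,192). Next I move above the pole.

Call:
play_rows([
  {"offset": [32, -23, 0], "twist": 0, "grip": 1},
  {"offset": [64, -46, 0], "twist": 0, "grip": 1},
  {"offset": [96, -70, 0], "twist": 0, "grip": 1},
  {"offset": [128, -93, 0], "twist": 0, "grip": 1},
  {"offset": [160, -116, 0], "twist": 0, "grip": 1},
])

```text
time: 1.22
tool_pos: [0.2702, -0.459, 0.4048]
tool_rot: [0.0, 0.994, 0.112, 0.0]
contact_force: [0.2, -0.4, 0.3]
gripper_width: 0.996
```

Call:
play_rows([
  {"offset": [32, -23, 0], "twist": 0, "grip": 1},
  {"offset": [64, -46, 0], "twist": 0, "grip": 1},
  {"offset": [96, -70, 0], "twist": 0, "grip": 1},
  {"offset": [128, -93, 0], "twist": 0, "grip": 1},
  {"offset": [160, -116, 0], "twist": 0, "grip": 1},
])

```text
time: 1.63
tool_pos: [0.4004, -0.31, 0.405]
tool_rot: [0.0, 0.994, 0.112, 0.0]
contact_force: [-0.1, -0.4, -0.7]
gripper_width: 1.0
```

Call:
play_rows([
  {"offset": [25, -18, 0], "twist": 0, "grip": 1},
  {"offset": [40, -30, 0], "twist": 0, "grip": 1},
  {"offset": [40, -30, 0], "twist": 0, "grip": 1},
])

```text
time: 1.88
tool_pos: [0.4335, -0.271, 0.4049]
tool_rot: [-0.0, 0.993, 0.115, 0.001]
contact_force: [-0.0, 0.7, -0.1]
gripper_width: 1.001
```

Run:
```python
from h import *
s=manip.state(); print(s['time'],s['tool_pos'],s['tool_rot'],s['contact_force'])
print(cal("wrist")[1].round(3).tolist())
look("wrist",["pole","pole_tip","cradle","cradle_seat","eye","hatch_hinge","case"],save="w1.png")
im=cv2.imread("pics/top0.png")[160:340,130:410]
a=cv2.resize(im,None,fx=2.8,fy=2.8,interpolation=cv2.INTER_CUBIC); cv2.imwrite("pics/topc.png",a)
```

```text
1.8833 [ 0.43352394 -0.2709869   0.40489306] [-3.12435140e-04  9.93418742e-01  1.14537411e-01  5.34617211e-04] [-0.03884607  0.69919722 -0.06862167]
[[0.228, -0.927, -0.297, 0.51], [-0.974, -0.218, -0.07, -0.254], [0.0, 0.305, -0.952, 0.374], [0.0, 0.0, 0.0, 1.0]]
wrist tip pole 0.88 [ 0.3779 -0.5993  0.0091] [597. 311.]
wrist tip pole 0.7 [ 0.4413 -0.2628  0.0719] [310. 201.]
wrist tip pole_tip 0.56 [ 0.4114 -0.4537  0.0019] [480. 253.]
wrist tip cradle 0.76 [ 0.4373 -0.2696  0.0123] [317. 193.]
wrist tip cradle 0.61 [ 0.4389 -0.2667  0.0693] [314. 204.]
wrist tip cradle_seat 0.66 [ 0.4393 -0.267   0.07  ] [314. 204.]
wrist tip eye 0.28 [ 0.4395 -0.2662  0.0715] [313. 204.]
wrist tip case 0.92 [0.495  0.0282 0.0083] [ 6. 54.]
```

View pics/w1.png

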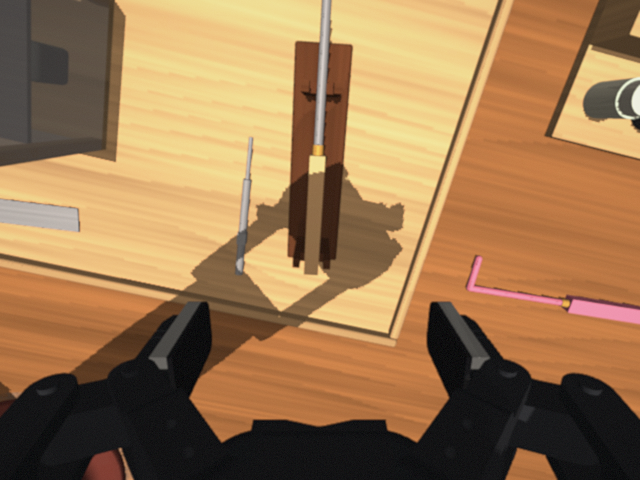

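View pics/topc.png

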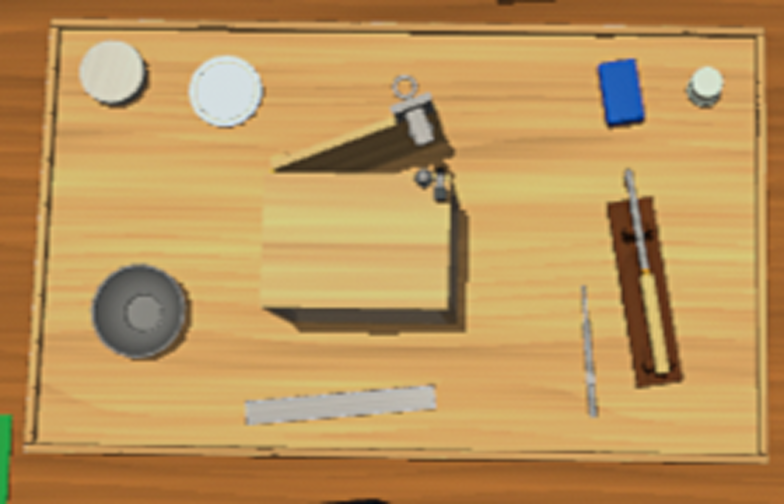

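w1 shows the wooden handle at (315,215) in the dark cradle, which is the right pole. The pink hook lies off to the right at (560,300) and the scribe is at (245,200). topc shows the hatch ring at (404,87), its upright at (418,120), and catch hardware on the roof corner at (432,182).

```bash
cat >> h.py <<'E'
def onz(n,uv,z,T=None):
    c,T0=cal(n); T=T0 if T is None else T
    d=T[:3,:3]@np.array([(uv[0]-c["cx"])/c["fx"],(uv[1]-c["cy"])/c["fy"],1]); o=T[:3,3]
    return o+d*(z-o[2])/d[2]
E
python3 - <<'E'
from h import *
a=onz("wrist",(311.5,272),.079);b=onz("wrist",(318,150),.079);c=onz("wrist",(325.5,2),.0755)
print(a,b,c,"yaw",np.arctan2(*(b-a)[1::-1]),np.arctan2(*(c-b)[1::-1]), "ab",np.linalg.norm(b-a))
f=lambda u,v:(130+u/2.8,160+v/2.8)
for z,p in [(.188,(263,308)),(.188,(450,309)),(.188,(265,172)),(.188,(452,185)),(.22,(404,87)),(.2,(424,178)),(.2,(441,190)),(.22,(418,125))]: print(p,onz("top",f(*p),z).round(4))
im,T=look("side",["eye","hatch_hinge","hatch"],"tip box");
E
```

```text
[ 0.37967171 -0.28117352  0.079     ] [ 0.48093574 -0.26390101  0.079     ] [ 0.58078794 -0.24660905  0.0755    ] yaw 0.1689431538121284 0.17147490438929242 ab 0.1027265470793433
(263, 308) [0.428 0.113 0.188]
(450, 309) [ 0.4294 -0.0658  0.188 ]
(265, 172) [0.5599 0.1162 0.188 ]
(452, 185) [ 0.5495 -0.0652  0.188 ]
(404, 87) [ 0.6385 -0.0191  0.22  ]
(424, 178) [ 0.5539 -0.0389  0.2   ]
(441, 190) [ 0.5425 -0.0554  0.2   ]
(418, 125) [ 0.6016 -0.0334  0.22  ]
side tip eye 0.8 [ 0.6391 -0.0182  0.2241] [349. 181.]
side box eye 0.93 [ 0.6151 -0.0209  0.1298] [341. 215.]
side tip hatch_hinge 0.57 [ 0.6411 -0.0175  0.2235] [350. 180.]
side box hatch_hinge 0.79 [ 0.6138 -0.0253  0.1262] [341. 217.]Traceback (most recent call last):
  File "<stdin>", line 6, in <module>
  File "h.py", line 17, in look
    r=(manip.tip_of if f=="tip" else manip.boxes_of)(q,n)
ValueError: it knows: block, bowl, case, cradle, cradle_seat, eye, hatch_hinge, jar, palette, pole, pole_tip, scribe, tin
```

Call:
play_rows([
  {"offset": [7, -1, 30], "twist": 0.06, "grip": 1},
  {"offset": [7, -1, 70], "twist": 0.06, "grip": 1},
  {"offset": [7, -1, 110], "twist": 0.06, "grip": 1},
  {"offset": [7, -1, 130], "twist": 0.06, "grip": 1},
  {"offset": [7, -1, 130], "twist": 0.06, "grip": 1},
])

```text
time: 2.95
tool_pos: [0.4365, -0.2695, 0.2684]
tool_rot: [-0.004, 0.997, 0.082, -0.004]
contact_force: [-1.7, 0.6, -0.9]
gripper_width: 1.001
```

Run:
```python
from h import *
s=manip.state(); print(s['time'],s['tool_pos'],s['tool_rot'],s['contact_force'])
q=s['tool_rot'];print("yaw",2*np.arctan2(q[2],q[1]))
im,T=look("wrist",["pole"],save="w2.png")
g=im[:, :, :]; 
for z,d in((.071,0),(.071,.06)):
    P=np.r_[s['tool_pos'][:2],z]+d*np.array([np.cos(.17),np.sin(.17),0]); print(px("wrist",P))
```

```text
2.95 [ 0.43645725 -0.269474    0.26837533] [-0.00409715  0.99659392  0.08225913 -0.00414704] [-1.65611285  0.64100721 -0.85991202]
yaw 0.16470717408650318
wrist tip pole 0.66 [ 0.4389 -0.2662  0.0711] [314. 273.]
wrist tip pole 0.35 [ 0.4008 -0.2029  0.0099] [213. 272.]
[312.76095507 278.61423886]
[311.52828086 158.34408481]
```

View pics/w2.png

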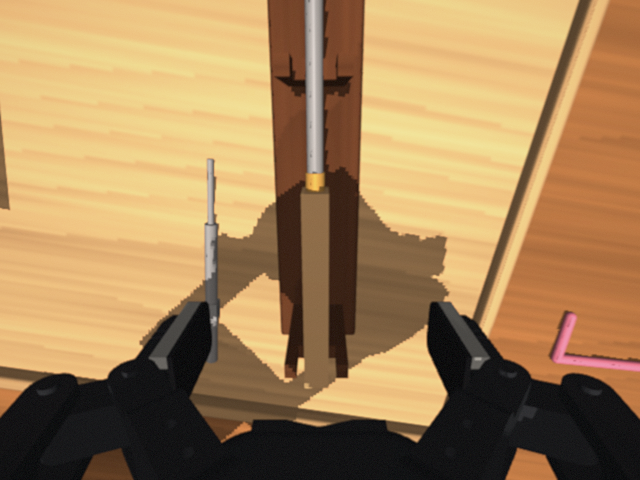

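Call:
play_rows([
  {"offset": [2, 0, 25], "twist": 0, "grip": 1},
  {"offset": [2, 0, 42], "twist": 0, "grip": 1},
  {"offset": [2, 0, 42], "twist": 0, "grip": 0.5},
  {"offset": [2, 0, 42], "twist": 0, "grip": 0},
  {"offset": [2, 0, 42], "twist": 0, "grip": 0},
])

```text
time: 3.47
tool_pos: [0.4414, -0.2715, 0.2355]
tool_rot: [0.002, 0.997, 0.082, 0.002]
contact_force: [-0.5, -0.2, 0.9]
gripper_width: 0.606
```

Call:
play_rows([
  {"offset": [0, 0, 0], "twist": 0, "grip": 0},
  {"offset": [0, 0, 0], "twist": 0, "grip": 0},
  {"offset": [0, 0, 0], "twist": 0, "grip": 0},
  {"offset": [0, 0, 0], "twist": 0, "grip": 0},
  {"offset": [0, 0, 0], "twist": 0, "grip": 0},
])

```text
time: 3.88
tool_pos: [0.4409, -0.2702, 0.2342]
tool_rot: [-0.001, 0.997, 0.082, 0.001]
contact_force: [-1.6, 6.7, 8.4]
gripper_width: 0.128
```

Run:
```python
from h import *
s=manip.state(); print(s['time'],s['tool_pos'],s['tool_rot'],s['contact_force'],s['gripper_width'])
q=s['tool_rot'];print("yaw",2*np.arctan2(q[2],q[1]))
```

```text
3.8833 [ 0.44089445 -0.27018719  0.2342341 ] [-1.32910662e-03  9.96633809e-01  8.19695492e-02  5.25630421e-04] [-1.61392643  6.69895524  8.37700285] 0.1280546913864928
yaw 0.16412340847999204
```

Call:
play_rows([
  {"offset": [0, 0, 0], "twist": 0, "grip": 0.4},
  {"offset": [0, -2, 0], "twist": 0, "grip": 0.4},
  {"offset": [0, -2, 8], "twist": 0, "grip": 0.4},
  {"offset": [0, -2, 8], "twist": 0, "grip": 0.4},
  {"offset": [0, -2, 8], "twist": 0, "grip": 0},
])

```text
time: 4.3
tool_pos: [0.4397, -0.2686, 0.2237]
tool_rot: [-0.001, 0.997, 0.082, -0.001]
contact_force: [0.2, 0.0, 0.2]
gripper_width: 0.276
```

Call:
play_rows([
  {"offset": [0, 0, 0], "twist": 0, "grip": 0},
  {"offset": [0, 0, 0], "twist": 0, "grip": 0},
  {"offset": [0, 0, 0], "twist": 0, "grip": 0},
  {"offset": [0, 0, 0], "twist": 0, "grip": 0},
  {"offset": [0, 0, 0], "twist": 0, "grip": 0},
])

```text
time: 4.72
tool_pos: [0.44, -0.2688, 0.2246]
tool_rot: [-0.0, 0.997, 0.082, -0.0]
contact_force: [0.2, -0.1, -1.2]
gripper_width: 0.128
```

Run:
```python
from h import *
s=manip.state(); print(s['time'],s['tool_pos'],s['tool_rot'],s['contact_force'],s['gripper_width'])
q=s['tool_rot'];print("yaw",2*np.arctan2(q[2],q[1]))
```

```text
4.7167 [ 0.44004856 -0.26875275  0.22460841] [-8.10757874e-05  9.96607461e-01  8.23015977e-02 -9.78188387e-05] [ 0.15686361 -0.05131375 -1.21207408] 0.1280812067918908
yaw 0.16478959008865215
```

Call:
play_rows([
  {"offset": [0, 0, -20], "twist": 0, "grip": 0},
  {"offset": [0, 0, -60], "twist": 0, "grip": 0},
  {"offset": [0, 0, -100], "twist": 0, "grip": 0},
  {"offset": [0, 0, -140], "twist": 0, "grip": 0},
  {"offset": [0, 0, -180], "twist": 0, "grip": 0},
])

```text
time: 5.13
tool_pos: [0.4397, -0.2685, 0.4064]
tool_rot: [-0.0, 0.997, 0.082, -0.0]
contact_force: [1.0, -0.6, -1.2]
gripper_width: 0.129
```

Call:
play_rows([
  {"offset": [0, 0, -30], "twist": 0, "grip": 0},
  {"offset": [0, 0, -40], "twist": 0, "grip": 0},
  {"offset": [10, -30, -40], "twist": 0, "grip": 0},
  {"offset": [25, -65, -40], "twist": 0, "grip": 0},
  {"offset": [40, -100, -40], "twist": 0, "grip": 0},
])

```text
time: 5.55
tool_pos: [0.4629, -0.1628, 0.4437]
tool_rot: [-0.0, 0.997, 0.081, -0.0]
contact_force: [0.6, 0.3, -1.2]
gripper_width: 0.124
```

Call:
play_rows([
  {"offset": [13, -35, 0], "twist": 0, "grip": 0},
  {"offset": [26, -70, 0], "twist": 0, "grip": 0},
  {"offset": [40, -100, 0], "twist": 0, "grip": 0},
  {"offset": [46, -113, 0], "twist": 0, "grip": 0},
  {"offset": [46, -113, 0], "twist": 0, "grip": 0},
])

```text
time: 5.97
tool_pos: [0.4902, -0.0419, 0.4431]
tool_rot: [-0.001, 0.996, 0.085, -0.001]
contact_force: [0.5, 0.3, -1.2]
gripper_width: 0.129
```

Run:
```python
from h import *
s=manip.state(); print(s['time'],s['tool_pos'],s['tool_rot'],s['contact_force'],s['gripper_width'])
look("side",["pole_tip","eye","pole"],save="s3.png")
look("top",["pole_tip","eye","pole"],save="t3.png")
look("wrist",["pole_tip","eye","pole"],save="w3.png")
a=cv2.resize(cv2.imread("pics/s3.png")[120:280,230:430],(800,640))[:600]
b=cv2.imread("pics/w3.png")
cv2.imwrite("pics/s3c.png",a)
```

```text
5.9667 [ 0.49015307 -0.04187774  0.44307392] [-8.38450914e-04  9.96415487e-01  8.45841782e-02 -9.95921608e-04] [ 0.51322813  0.25748707 -1.15733083] 0.12889817967370681
side tip pole_tip 0.84 [ 0.6341 -0.015   0.2507] [347. 171.]
side tip pole_tip 0.62 [ 0.4075 -0.4515  0.0081] [337. 408.]
side tip eye 0.69 [ 0.6415 -0.0202  0.2217] [351. 182.]
side tip pole 0.77 [ 0.4863 -0.0408  0.2917] [292. 177.]
side tip pole 0.57 [0.4951 0.0305 0.0074] [293. 252.]
side tip pole 0.57 [ 0.682  -0.2311  0.0118] [402. 293.]
top tip pole_tip 0.83 [ 0.4075 -0.4474  0.0034] [422. 285.]
top tip pole_tip 0.58 [ 0.6342 -0.0258  0.2553] [276. 190.]
top tip eye 0.87 [ 0.6378 -0.0207  0.2222] [275. 191.]
top tip pole 0.69 [ 0.3816 -0.6075  0.0059] [476. 294.]
wrist tip pole_tip 0.73 [ 0.4112 -0.4558  0.0013] [635. 302.]
wrist tip pole_tip 0.29 [ 0.4034 -0.1987  0.009 ] [433. 280.]
wrist tip eye 0.3 [ 0.6833 -0.2356  0.0101] [545.  24.]
wrist tip pole 0.63 [ 0.4928 -0.0459  0.2956] [318. 331.]
```

View pics/s3c.png

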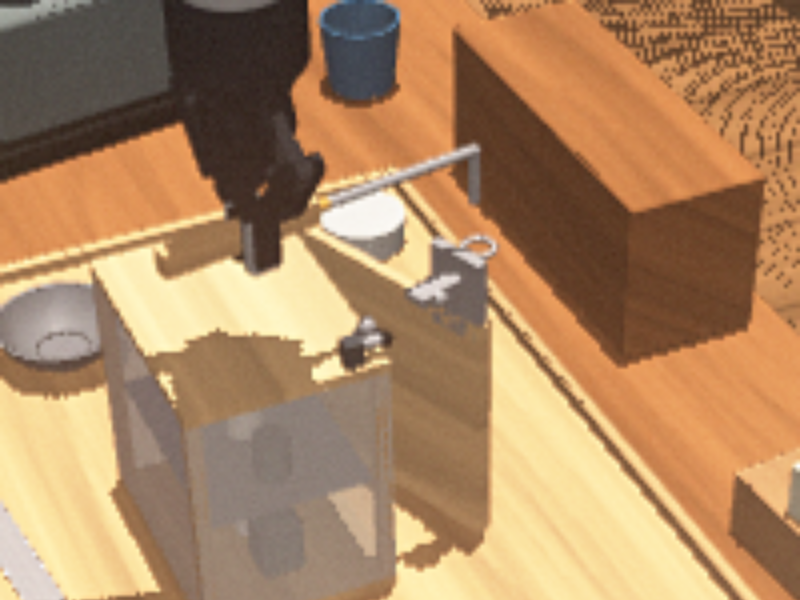

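View pics/w3.png

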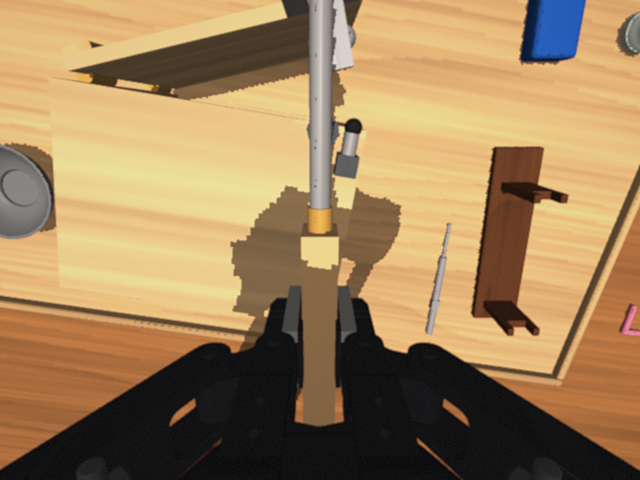

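Run:
```python
from h import *
def f(u,v):return (230+(u+.5)/4-.5,120+(v+.5)/4-.5)
print("ring side",onz("side",f(479,247),.2215),"tip side",onz("side",f(473,203),.2515),"bend side",onz("side",f(475,149),.2895+.002))
A=cv2.imread("pics/top0.png")[175:225,245:305];B=cv2.imread("pics/t3.png")[175:225,245:305]
k=dict(fx=6.5,fy=6.5,interpolation=cv2.INTER_CUBIC)
cv2.imwrite("pics/t3c.png",np.hstack([cv2.resize(A,None,**k),cv2.resize(B,None,**k)]))
```

```text
ring side [ 0.63926944 -0.01789817  0.2215    ] tip side [ 0.63707074 -0.0140129   0.2515    ] bend side [ 0.63648273 -0.01809325  0.2915    ]
```

View pics/t3c.png

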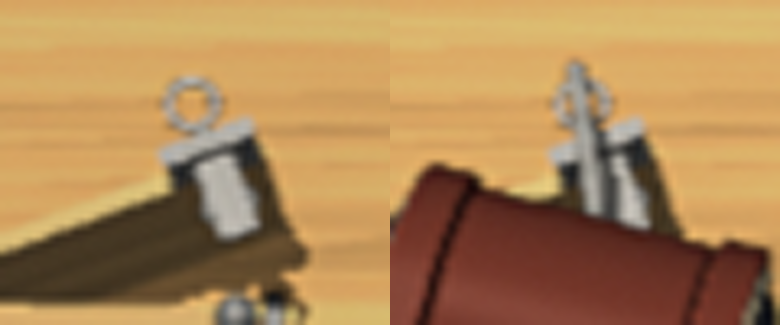

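Run:
```python
from h import *
f=lambda u,v:(245+(u+.5)/6.5-.5,175+(v+.5)/6.5-.5)
print(onz("top",f(192,103),.2215),onz("top",f(185,67),.2895))
```

```text
[ 0.63987721 -0.01877135  0.2215    ] [ 0.63865424 -0.02176538  0.2895    ]
```

Call:
play_rows([
  {"offset": [1.3, 1.7, 8], "twist": 0, "grip": 0},
  {"offset": [1.3, 1.7, 18], "twist": 0, "grip": 0},
  {"offset": [1.3, 1.7, 22], "twist": 0, "grip": 0},
  {"offset": [1.3, 1.7, 22], "twist": 0, "grip": 0},
])

```text
time: 6.9
tool_pos: [0.4912, -0.0459, 0.4201]
tool_rot: [-0.001, 0.997, 0.082, -0.002]
contact_force: [0.4, -0.6, -1.2]
gripper_width: 0.127
```

Call:
play_rows([
  {"offset": [0, 0, 2], "twist": 0, "grip": 0},
  {"offset": [0, 0, 4], "twist": 0, "grip": 0},
  {"offset": [0, 0, 6], "twist": 0, "grip": 0},
])

```text
time: 7.15
tool_pos: [0.4916, -0.046, 0.4168]
tool_rot: [0.0, 0.997, 0.082, 0.0]
contact_force: [-0.3, 0.3, -1.1]
gripper_width: 0.129
```

Run:
```python
from h import *
s=manip.state(); print(s['tool_pos'],s['tool_rot'],s['contact_force'],s['ft_torque'])
look("side",["pole_tip","eye"])
```

```text
[ 0.49162567 -0.04597245  0.41684191] [9.31115453e-05 9.96602024e-01 8.23669939e-02 2.75184101e-04] [-0.34538365  0.28235716 -1.10414499] [0.03409818 0.11356745 0.00559613]
side tip pole_tip 0.8 [ 0.6355 -0.0216  0.2265] [349. 181.]
side tip pole_tip 0.67 [ 0.4053 -0.4507  0.0053] [336. 409.]
side tip eye 0.86 [ 0.6399 -0.0173  0.2234] [350. 181.]
```

Call:
play_rows([
  {"offset": [0.5, -2.5, 0], "twist": 0, "grip": 0},
  {"offset": [0.5, -2.5, 2], "twist": 0, "grip": 0},
  {"offset": [0.5, -2.5, 4], "twist": 0, "grip": 0},
  {"offset": [0.5, -2.5, 5], "twist": 0, "grip": 0},
  {"offset": [0.5, -2.5, 5], "twist": 0, "grip": 0},
])

```text
time: 7.72
tool_pos: [0.4915, -0.0434, 0.4112]
tool_rot: [-0.0, 0.997, 0.082, -0.0]
contact_force: [0.0, -0.1, -1.5]
gripper_width: 0.129
```

Run:
```python
from h import *
s=manip.state(); print(s['tool_pos'],s['tool_rot'],s['contact_force'],s['ft_torque'])
```

```text
[ 0.49154711 -0.04341865  0.41122044] [-1.13339973e-04  9.96605735e-01  8.23217311e-02 -3.57811130e-04] [ 0.04623393 -0.097226   -1.48159153] [ 0.02066196  0.08451403 -0.00637157]
```

Call:
play_rows([
  {"offset": [0, 0, 2], "twist": 0, "grip": 0},
  {"offset": [0, 0, 4], "twist": 0, "grip": 0},
  {"offset": [0, 0, 6], "twist": 0, "grip": 0},
  {"offset": [0, 0, 6], "twist": 0, "grip": 0},
])

```text
time: 8.05
tool_pos: [0.4915, -0.0434, 0.405]
tool_rot: [-0.0, 0.997, 0.082, -0.0]
contact_force: [-0.5, -0.7, -1.9]
gripper_width: 0.132
```

Call:
play_rows([
  {"offset": [0, 0, 2], "twist": 0, "grip": 0},
  {"offset": [0, 0, 4], "twist": 0, "grip": 0},
  {"offset": [0, 0, 6], "twist": 0, "grip": 0},
  {"offset": [0, 0, 7], "twist": 0, "grip": 0},
  {"offset": [0, 0, 7], "twist": 0, "grip": 0},
])

```text
time: 8.47
tool_pos: [0.4916, -0.0434, 0.3982]
tool_rot: [-0.0, 0.997, 0.082, -0.0]
contact_force: [-0.6, -0.1, -1.2]
gripper_width: 0.13
```

Run:
```python
from h import *
s=manip.state(); print(s['tool_pos'],s['tool_rot'],s['contact_force'],s['ft_torque'])
look("side",["pole_tip","eye"],save="s4.png")
look("top",["pole_tip","eye"],save="t4.png")
A=cv2.imread("pics/s4.png")[150:210,300:380];B=cv2.imread("pics/t4.png")[170:230,245:325]
k=dict(fx=5,fy=5,interpolation=cv2.INTER_CUBIC)
cv2.imwrite("pics/st4.png",np.hstack([cv2.resize(A,None,**k),cv2.resize(B,None,**k)]))
```

```text
[ 0.49155899 -0.04344411  0.39822483] [-1.22932470e-04  9.96607764e-01  8.22971577e-02 -3.58286286e-04] [-0.55814691 -0.12548555 -1.15635727] [0.00684334 0.08654392 0.03037002]
side tip pole_tip 0.76 [ 0.406  -0.4521  0.0052] [336. 409.]
side tip pole_tip 0.54 [ 0.6393 -0.0174  0.2078] [349. 186.]
side tip eye 0.68 [ 0.6414 -0.0188  0.2239] [350. 181.]
top tip pole_tip 0.67 [ 0.4082 -0.451   0.0021] [423. 285.]
top tip pole_tip 0.5 [ 0.6353 -0.0246  0.2076] [277. 193.]
top tip pole_tip 0.42 [ 0.6853 -0.3249  0.0084] [381. 193.]
top tip eye 0.6 [ 0.6365 -0.0209  0.2202] [275. 192.]
```

View pics/st4.png

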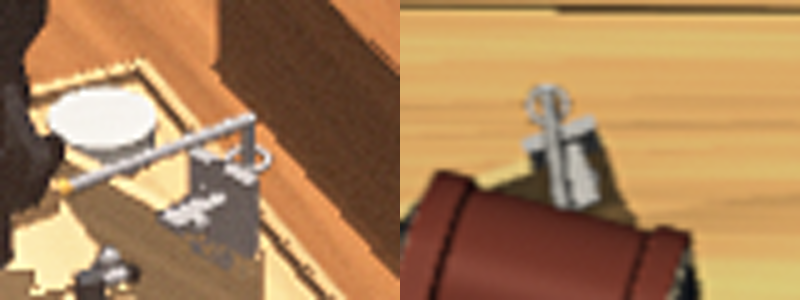

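The hook pin is inside the ring in both views (side at (250,150), top at (547,105)). Now I pull along the arc.

Call:
play_rows([
  {"offset": [-4, 1, 0], "twist": 0, "grip": 0},
  {"offset": [-8, 2.2, 0], "twist": 0, "grip": 0},
  {"offset": [-12, 3.3, 0], "twist": 0, "grip": 0},
  {"offset": [-16, 4.4, 0], "twist": 0, "grip": 0},
  {"offset": [-20, 5.2, 0], "twist": 0, "grip": 0},
])

```text
time: 9.18
tool_pos: [0.4723, -0.052, 0.3988]
tool_rot: [-0.0, 0.997, 0.082, 0.0]
contact_force: [0.8, 0.5, -1.2]
gripper_width: 0.13
```

Run:
```python
from h import *
s=manip.state(); print(s['tool_pos'],s['contact_force'],s['ft_torque'])
look("side",["pole_tip","eye"])
look("top",["pole_tip","eye"])
```

```text
[ 0.4722933  -0.05203293  0.39877361] [ 0.76212062  0.54536364 -1.23392321] [ 0.09259266 -0.02114057  0.134337  ]
side tip pole_tip 0.98 [ 0.4061 -0.451   0.0049] [336. 409.]
side tip eye 0.66 [ 0.6235 -0.0264  0.2225] [345. 184.]
top tip pole_tip 0.75 [ 0.4071 -0.4511  0.0027] [423. 285.]
top tip pole_tip 0.55 [ 0.6184 -0.0313  0.2125] [279. 199.]
top tip eye 0.91 [ 0.6179 -0.0307  0.2196] [278. 199.]
```

Call:
play_rows([
  {"offset": [-3, 0.5, 0], "twist": 0, "grip": 0},
  {"offset": [-6, 1, 0], "twist": 0, "grip": 0},
  {"offset": [-9, 1.6, 0], "twist": 0, "grip": 0},
  {"offset": [-12, 2.2, 0], "twist": 0, "grip": 0},
  {"offset": [-15, 2.6, 0], "twist": 0, "grip": 0},
])

```text
time: 9.9
tool_pos: [0.4581, -0.0569, 0.3987]
tool_rot: [-0.0, 0.997, 0.082, 0.0]
contact_force: [0.5, 0.7, -0.4]
gripper_width: 0.129
```

Call:
play_rows([
  {"offset": [-0.5, 0.1, 0], "twist": 0, "grip": 0},
  {"offset": [-1, 0.1, 0], "twist": 0, "grip": 0},
  {"offset": [-1, 0.1, 0], "twist": 0, "grip": 0},
])

```text
time: 10.15
tool_pos: [0.4573, -0.0572, 0.3987]
tool_rot: [0.0, 0.997, 0.082, -0.0]
contact_force: [-0.2, 0.1, -1.6]
gripper_width: 0.13
```

Call:
play_rows([
  {"offset": [-0.5, 0.1, 0], "twist": 0, "grip": 0},
  {"offset": [-1, 0.1, 0], "twist": 0, "grip": 0},
  {"offset": [-1, 0.1, 0], "twist": 0, "grip": 0},
])

```text
time: 10.4
tool_pos: [0.4565, -0.0574, 0.3987]
tool_rot: [0.0, 0.997, 0.082, -0.0]
contact_force: [0.1, -0.1, -0.8]
gripper_width: 0.13
```

Call:
play_rows([
  {"offset": [-0.5, 0.1, 0], "twist": 0, "grip": 0},
  {"offset": [-1, 0.1, 0], "twist": 0, "grip": 0},
  {"offset": [-1, 0.1, 0], "twist": 0, "grip": 0},
])

```text
time: 10.65
tool_pos: [0.4556, -0.0577, 0.3988]
tool_rot: [-0.0, 0.997, 0.082, 0.0]
contact_force: [2.5, 0.1, -2.4]
gripper_width: 0.131
```

Run:
```python
from h import *
s=manip.state(); print(s['tool_pos'],s['contact_force'],s['ft_torque'])
look("side",["pole_tip","eye"])
look("top",["pole_tip","eye"])
```

```text
[ 0.45557122 -0.05765014  0.39875565] [ 2.4887758   0.1142129  -2.39389166] [ 0.1778271  -0.24151113  0.10888393]
side tip pole_tip 0.79 [ 0.5988 -0.0342  0.2064] [337. 194.]
side tip pole_tip 0.78 [ 0.4061 -0.4539  0.0059] [337. 410.]
side tip eye 0.63 [ 0.6081 -0.0278  0.2253] [339. 185.]
top tip pole_tip 0.6 [ 0.4077 -0.4509  0.0026] [423. 285.]
top tip pole_tip 0.44 [ 0.6003 -0.0378  0.2122] [281. 206.]
top tip pole_tip 0.25 [0.5661 0.1164 0.2169] [223. 217.]
top tip eye 0.59 [ 0.6042 -0.0341  0.2175] [280. 204.]
```

Call:
play_rows([
  {"offset": [-0.5, 0.05, 0], "twist": 0, "grip": 0},
  {"offset": [-1, 0.1, 0], "twist": 0, "grip": 0},
  {"offset": [-1, 0.1, 0], "twist": 0, "grip": 0},
])

```text
time: 11.2
tool_pos: [0.4547, -0.0579, 0.3988]
tool_rot: [-0.0, 0.997, 0.082, 0.001]
contact_force: [5.0, 0.9, -2.9]
gripper_width: 0.127
```

Call:
play_rows([
  {"offset": [-0.5, 0.05, 0], "twist": 0, "grip": 0},
  {"offset": [-1, 0.1, 0], "twist": 0, "grip": 0},
  {"offset": [-1, 0.1, 0], "twist": 0, "grip": 0},
])

```text
time: 11.45
tool_pos: [0.4541, -0.0581, 0.399]
tool_rot: [-0.0, 0.997, 0.082, 0.002]
contact_force: [8.7, 2.1, -4.2]
gripper_width: 0.127
```

Call:
play_rows([
  {"offset": [-0.5, 0.05, 0], "twist": 0, "grip": 0},
  {"offset": [-1, 0.1, 0], "twist": 0, "grip": 0},
  {"offset": [-1, 0.1, 0], "twist": 0, "grip": 0},
])

```text
time: 11.7
tool_pos: [0.4533, -0.0582, 0.399]
tool_rot: [-0.0, 0.997, 0.083, 0.003]
contact_force: [10.6, 2.7, -5.0]
gripper_width: 0.132
```

Call:
play_rows([
  {"offset": [-0.5, 0.05, 0], "twist": 0, "grip": 0},
  {"offset": [-1, 0.1, 0], "twist": 0, "grip": 0},
  {"offset": [-1, 0.1, 0], "twist": 0, "grip": 0},
])

```text
time: 11.95
tool_pos: [0.4525, -0.0585, 0.399]
tool_rot: [-0.0, 0.997, 0.083, 0.003]
contact_force: [11.1, 3.2, -4.2]
gripper_width: 0.129
```

Call:
play_rows([
  {"offset": [-0.5, 0, 0], "twist": 0, "grip": 0},
  {"offset": [-1, 0, 0], "twist": 0, "grip": 0},
  {"offset": [-1, 0, 0], "twist": 0, "grip": 0},
])

```text
time: 12.2
tool_pos: [0.4516, -0.0586, 0.399]
tool_rot: [-0.0, 0.997, 0.083, 0.003]
contact_force: [11.6, 2.0, -5.2]
gripper_width: 0.132
```

Call:
play_rows([
  {"offset": [-0.5, 0, 0], "twist": 0, "grip": 0},
  {"offset": [-1, 0, 0], "twist": 0, "grip": 0},
  {"offset": [-1, 0, 0], "twist": 0, "grip": 0},
])

```text
time: 12.45
tool_pos: [0.4508, -0.0587, 0.3991]
tool_rot: [-0.0, 0.997, 0.083, 0.004]
contact_force: [15.2, 2.9, -5.5]
gripper_width: 0.128
```

Run:
```python
from h import *
s=manip.state(); print(s['tool_pos'],s['contact_force'],s['ft_torque'])
look("side",["pole_tip","eye"])
look("top",["pole_tip","eye"])
```

```text
[ 0.45081114 -0.05874631  0.39910987] [15.16148555  2.91623581 -5.46963344] [ 0.40257518 -1.86478372  0.0790516 ]
side tip pole_tip 0.75 [ 0.4035 -0.454   0.0036] [336. 411.]
side tip pole_tip 0.74 [ 0.5974 -0.0344  0.2098] [337. 193.]
side tip eye 0.93 [ 0.6046 -0.0314  0.2208] [339. 188.]
top tip pole_tip 0.86 [ 0.4067 -0.4522  0.0027] [424. 285.]
top tip pole_tip 0.18 [ 0.6839 -0.2344  0.0108] [351. 193.]
top tip eye 0.8 [ 0.6    -0.0377  0.2192] [281. 205.]
```

Run:
```python
from h import *
for i in range(3):
    s=manip.state(); print(s['time'],s['tool_pos'],s['contact_force'],s['ft_torque'],s['tool_rot'])
    if i==0: im=manip.grab_frame("wrist"); cv2.imwrite("pics/w5.png",im)
    else: im=manip.grab_frame("side"); cv2.imwrite("pics/s5.png",im)
A=cv2.imread("pics/s5.png")[140:220,280:380]
A=cv2.resize(A,(500,400),interpolation=cv2.INTER_CUBIC); B=cv2.imread("pics/w5.png")[0:400,180:480]
cv2.imwrite("pics/sw5.png",np.hstack([A,B]))
```

```text
12.75 [ 0.45084337 -0.05873968  0.3991304 ] [15.35368142  3.56251445 -5.4916723 ] [ 0.46094269 -1.91343527  0.10819189] [-2.62251666e-04  9.96575671e-01  8.25896537e-02  3.97635540e-03]
12.8 [ 0.45082868 -0.05875922  0.39910051] [14.63987588  4.25368411 -6.06033794] [ 0.4259411  -1.844958    0.10933066] [-2.72259103e-04  9.96579306e-01  8.25472553e-02  3.94494159e-03]
12.85 [ 0.45084679 -0.05876747  0.39911192] [14.40533713  3.19360406 -5.03402823] [ 0.4268644  -1.87162195  0.0862922 ] [-2.45496779e-04  9.96577834e-01  8.25652533e-02  3.94200411e-03]
```

View pics/sw5.png

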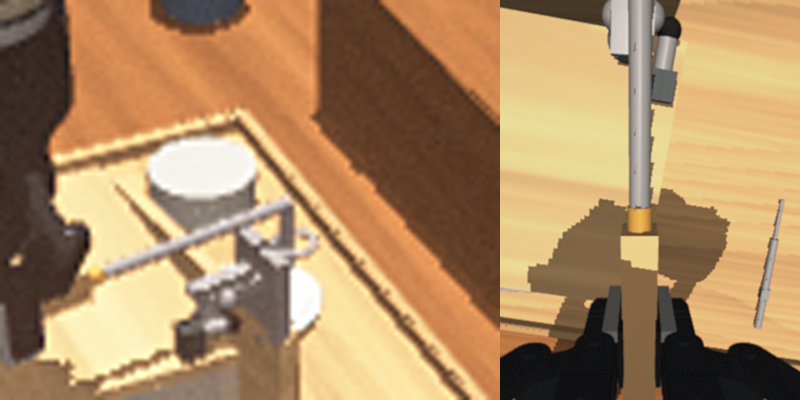

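Run:
```python
from h import *
r1=onz("side",(280+302.5/5-.5,140+242.5/5-.5),.2215); print(r1)
r0=np.array([.6393,-.0184])
# hinge such that both distances .1516
from scipy.optimize import fsolve
for r1x in (r1[:2],r1[:2]+[-.003,0]):
  print(np.linalg.norm(r1x-r0), 2*np.arcsin(np.linalg.norm(r1x-r0)/2/.1516))
for H in ([.562,.1123],[.565,.1123],[.564,.113]):
  for r in (r0,r1[:2]):
    d=r-H; print(H,np.arctan2(d[1],d[0])-np.arctan2(-.15,.022), np.linalg.norm(d))
for q in range(2):
  look("side",["eye","pole_tip"]); look("top",["eye","hatch_hinge","pole_tip"],save="t5.png")
A=cv2.imread("pics/t5.png")[170:240,205:305];A=cv2.resize(A,(800,560),interpolation=cv2.INTER_CUBIC);cv2.imwrite("pics/t5c.png",A)
```

```text
[ 0.6068536  -0.03384181  0.2215    ]
0.03593352926516981 0.23758696323641662
0.03866389700742491 0.2557352127531224
[0.562, 0.1123] 0.38846637909804516 0.15184788441068248
[0.562, 0.1123] 0.1521633444527153 0.15287012395639465
[0.565, 0.1123] 0.371290198378055 0.15034287478959554
[0.565, 0.1123] 0.1332961694526842 0.1520169503864402
[0.564, 0.113] 0.37474623428617804 0.1514465252159983
[0.564, 0.113] 0.13832097366020069 0.152967149874259
side tip eye 0.96 [ 0.6055 -0.0325  0.225 ] [339. 187.]
side tip pole_tip 0.61 [ 0.4057 -0.4481  0.0059] [336. 407.]
side tip pole_tip 0.61 [ 0.4014 -0.1973  0.0112] [290. 321.]
side tip pole_tip 0.57 [ 0.5978 -0.0361  0.2101] [337. 193.]
top tip eye 0.96 [ 0.6021 -0.0342  0.2166] [280. 205.]
top tip hatch_hinge 0.92 [0.5639 0.1102 0.2184] [225. 218.]
top tip hatch_hinge 0.53 [ 0.6802 -0.2338  0.005 ] [351. 194.]
top tip pole_tip 0.73 [ 0.4085 -0.4517  0.003 ] [423. 285.]
side tip eye 0.58 [ 0.6057 -0.0323  0.226 ] [339. 186.]
side tip pole_tip 0.9 [ 0.5943 -0.0353  0.2105] [336. 193.]
side tip pole_tip 0.89 [ 0.4093 -0.4513  0.0072] [338. 408.]
top tip eye 0.64 [ 0.6003 -0.0382  0.2224] [281. 205.]
top tip hatch_hinge 0.95 [0.5689 0.1124 0.2152] [224. 216.]
top tip hatch_hinge 0.41 [0.4379 0.2736 0.0108] [180. 271.]
top tip pole_tip 0.69 [ 0.4084 -0.4513  0.0026] [423. 285.]
```

View pics/t5c.png

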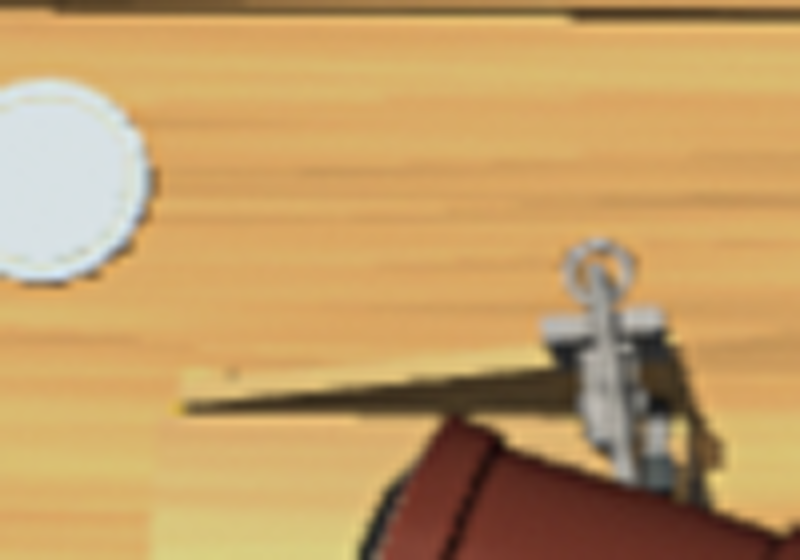

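The hatch is still on the ball (about 0.12 rad), with the hook seated in the ring at (600,270). I go on in finer steps.

Call:
play_rows([
  {"offset": [-0.2, 0.05, 0], "twist": 0, "grip": 0},
  {"offset": [-0.4, 0.1, 0], "twist": 0, "grip": 0},
  {"offset": [-0.4, 0.1, 0], "twist": 0, "grip": 0},
])

```text
time: 13.85
tool_pos: [0.4502, -0.059, 0.399]
tool_rot: [-0.0, 0.997, 0.083, 0.003]
contact_force: [12.1, 2.8, -4.4]
gripper_width: 0.127
```

Call:
play_rows([
  {"offset": [-0.25, 0.05, 0], "twist": 0, "grip": 0},
  {"offset": [-0.5, 0.1, 0], "twist": 0, "grip": 0},
  {"offset": [-0.5, 0.1, 0], "twist": 0, "grip": 0},
])

```text
time: 14.1
tool_pos: [0.4498, -0.0591, 0.3991]
tool_rot: [-0.0, 0.997, 0.083, 0.004]
contact_force: [13.0, 3.9, -4.5]
gripper_width: 0.131
```

Call:
play_rows([
  {"offset": [-0.25, 0.05, 0], "twist": 0, "grip": 0},
  {"offset": [-0.5, 0.1, 0], "twist": 0, "grip": 0},
  {"offset": [-0.5, 0.1, 0], "twist": 0, "grip": 0},
])

```text
time: 14.35
tool_pos: [0.4492, -0.0593, 0.399]
tool_rot: [-0.0, 0.997, 0.083, 0.003]
contact_force: [10.5, 2.2, -3.9]
gripper_width: 0.13
```

Force is falling, past the peak.

Call:
play_rows([
  {"offset": [-0.3, 0.05, 0], "twist": 0, "grip": 0},
  {"offset": [-0.6, 0.1, 0], "twist": 0, "grip": 0},
  {"offset": [-0.6, 0.1, 0], "twist": 0, "grip": 0},
])

```text
time: 14.6
tool_pos: [0.4486, -0.0595, 0.399]
tool_rot: [-0.0, 0.997, 0.083, 0.003]
contact_force: [11.4, 2.3, -3.8]
gripper_width: 0.129
```

Call:
play_rows([
  {"offset": [-0.3, 0.05, 0], "twist": 0, "grip": 0},
  {"offset": [-0.6, 0.1, 0], "twist": 0, "grip": 0},
  {"offset": [-0.6, 0.1, 0], "twist": 0, "grip": 0},
])

```text
time: 14.85
tool_pos: [0.4478, -0.0597, 0.3989]
tool_rot: [-0.0, 0.997, 0.083, 0.002]
contact_force: [8.2, 2.9, -3.4]
gripper_width: 0.129
```

Call:
play_rows([
  {"offset": [-0.3, 0.05, 0], "twist": 0, "grip": 0},
  {"offset": [-0.6, 0.1, 0], "twist": 0, "grip": 0},
  {"offset": [-0.6, 0.1, 0], "twist": 0, "grip": 0},
])

```text
time: 15.1
tool_pos: [0.447, -0.0599, 0.3988]
tool_rot: [-0.0, 0.997, 0.083, 0.001]
contact_force: [5.6, 2.1, -3.0]
gripper_width: 0.13
```

Call:
play_rows([
  {"offset": [-0.5, 0.1, 0], "twist": 0, "grip": 0},
  {"offset": [-1, 0.1, 0], "twist": 0, "grip": 0},
  {"offset": [-1, 0.1, 0], "twist": 0, "grip": 0},
])

```text
time: 15.35
tool_pos: [0.4454, -0.0604, 0.3987]
tool_rot: [-0.0, 0.997, 0.082, -0.0]
contact_force: [0.8, 1.3, -0.1]
gripper_width: 0.134
```

Call:
play_rows([
  {"offset": [-0.5, 0.1, 0], "twist": 0, "grip": 0},
  {"offset": [-1, 0.1, 0], "twist": 0, "grip": 0},
  {"offset": [-1, 0.1, 0], "twist": 0, "grip": 0},
])

```text
time: 15.6
tool_pos: [0.4443, -0.0609, 0.3986]
tool_rot: [0.0, 0.997, 0.082, -0.001]
contact_force: [-0.1, -0.4, -0.8]
gripper_width: 0.133
```

Call:
play_rows([
  {"offset": [-0.5, 0.1, 0], "twist": 0, "grip": 0},
  {"offset": [-1, 0.1, 0], "twist": 0, "grip": 0},
  {"offset": [-1, 0.1, 0], "twist": 0, "grip": 0},
])

```text
time: 15.85
tool_pos: [0.4435, -0.0611, 0.3986]
tool_rot: [0.0, 0.997, 0.082, -0.0]
contact_force: [0.5, -0.6, -0.7]
gripper_width: 0.131
```

Call:
play_rows([
  {"offset": [-0.5, 0, 0], "twist": 0, "grip": 0},
  {"offset": [-1, 0, 0], "twist": 0, "grip": 0},
  {"offset": [-1, 0, 0], "twist": 0, "grip": 0},
])

```text
time: 16.1
tool_pos: [0.4426, -0.0612, 0.3987]
tool_rot: [0.0, 0.997, 0.082, -0.0]
contact_force: [-0.2, -0.1, -0.7]
gripper_width: 0.129
```

Call:
play_rows([
  {"offset": [-0.5, 0, 0], "twist": 0, "grip": 0},
  {"offset": [-1, 0, 0], "twist": 0, "grip": 0},
  {"offset": [-1, 0, 0], "twist": 0, "grip": 0},
])

```text
time: 16.35
tool_pos: [0.4416, -0.0613, 0.3987]
tool_rot: [-0.0, 0.997, 0.082, -0.0]
contact_force: [0.1, -0.3, -0.6]
gripper_width: 0.127
```

Call:
play_rows([
  {"offset": [-0.5, 0, 0], "twist": 0, "grip": 0},
  {"offset": [-1, 0, 0], "twist": 0, "grip": 0},
  {"offset": [-1, 0, 0], "twist": 0, "grip": 0},
])

```text
time: 16.6
tool_pos: [0.4406, -0.0615, 0.3987]
tool_rot: [0.0, 0.997, 0.082, -0.0]
contact_force: [0.3, 0.8, -1.1]
gripper_width: 0.134
```

Call:
play_rows([
  {"offset": [-0.5, 0, 0], "twist": 0, "grip": 0},
  {"offset": [-1, 0, 0], "twist": 0, "grip": 0},
  {"offset": [-1, 0, 0], "twist": 0, "grip": 0},
])

```text
time: 16.85
tool_pos: [0.4397, -0.0616, 0.3987]
tool_rot: [-0.0, 0.997, 0.082, -0.0]
contact_force: [0.3, 0.3, -1.7]
gripper_width: 0.129
```

Call:
play_rows([
  {"offset": [-0.5, 0, 0], "twist": 0, "grip": 0},
  {"offset": [-1, 0, 0], "twist": 0, "grip": 0},
  {"offset": [-1, 0, 0], "twist": 0, "grip": 0},
])

```text
time: 17.1
tool_pos: [0.4387, -0.0618, 0.3988]
tool_rot: [-0.0, 0.997, 0.082, 0.0]
contact_force: [0.5, -0.2, -1.5]
gripper_width: 0.129
```

Run:
```python
from h import *
s=manip.state(); print(s['time'],s['tool_pos'],s['contact_force'],s['ft_torque'])
look("side",["pole_tip","eye"])
look("top",["pole_tip","eye"])
```

```text
17.1 [ 0.43872246 -0.06178485  0.39875027] [ 0.45361865 -0.15114593 -1.50468154] [-0.0209084   0.00836112 -0.00488333]
side tip pole_tip 0.75 [ 0.5828 -0.041   0.2076] [332. 197.]
side tip pole_tip 0.68 [ 0.4397 -0.262   0.0729] [314. 316.]
side tip pole_tip 0.67 [ 0.4046 -0.4512  0.0063] [336. 409.]
side tip eye 0.9 [ 0.5907 -0.0339  0.2222] [334. 189.]
top tip pole_tip 0.72 [ 0.4067 -0.4514  0.003 ] [423. 285.]
top tip eye 0.9 [ 0.5857 -0.0416  0.2192] [282. 211.]
```

Call:
play_rows([
  {"offset": [-0.5, 0, 0], "twist": 0, "grip": 0},
  {"offset": [-1, 0, 0], "twist": 0, "grip": 0},
  {"offset": [-1, 0, 0], "twist": 0, "grip": 0},
])

```text
time: 17.65
tool_pos: [0.4377, -0.0619, 0.3987]
tool_rot: [-0.0, 0.997, 0.082, 0.0]
contact_force: [0.1, 0.5, -2.0]
gripper_width: 0.131
```

Call:
play_rows([
  {"offset": [-0.5, 0, 0], "twist": 0, "grip": 0},
  {"offset": [-1, 0, 0], "twist": 0, "grip": 0},
  {"offset": [-1, 0, 0], "twist": 0, "grip": 0},
])

```text
time: 17.9
tool_pos: [0.4368, -0.0621, 0.3988]
tool_rot: [-0.0, 0.997, 0.082, 0.0]
contact_force: [1.5, 0.1, -2.7]
gripper_width: 0.125
```

Call:
play_rows([
  {"offset": [-0.5, 0, 0], "twist": 0, "grip": 0},
  {"offset": [-1, 0, 0], "twist": 0, "grip": 0},
  {"offset": [-1, 0, 0], "twist": 0, "grip": 0},
])

```text
time: 18.15
tool_pos: [0.436, -0.0622, 0.3989]
tool_rot: [-0.0, 0.997, 0.082, 0.001]
contact_force: [5.8, 1.5, -2.2]
gripper_width: 0.131
```

Call:
play_rows([
  {"offset": [-0.4, 0, 0], "twist": 0, "grip": 0},
  {"offset": [-0.8, 0, 0], "twist": 0, "grip": 0},
  {"offset": [-0.8, 0, 0], "twist": 0, "grip": 0},
])

```text
time: 18.4
tool_pos: [0.4355, -0.0623, 0.3989]
tool_rot: [-0.0, 0.997, 0.082, 0.002]
contact_force: [8.3, 1.6, -2.3]
gripper_width: 0.132
```

Call:
play_rows([
  {"offset": [-0.3, 0, 0], "twist": 0, "grip": 0},
  {"offset": [-0.6, 0, 0], "twist": 0, "grip": 0},
  {"offset": [-0.6, 0, 0], "twist": 0, "grip": 0},
])

```text
time: 18.65
tool_pos: [0.4351, -0.0624, 0.399]
tool_rot: [-0.0, 0.997, 0.082, 0.003]
contact_force: [10.0, 1.4, -4.1]
gripper_width: 0.13
```

Call:
play_rows([
  {"offset": [-0.4, 0, 0], "twist": 0, "grip": 0},
  {"offset": [-0.8, 0, 0], "twist": 0, "grip": 0},
  {"offset": [-0.8, 0, 0], "twist": 0, "grip": 0},
])

```text
time: 18.9
tool_pos: [0.4346, -0.0624, 0.3991]
tool_rot: [-0.0, 0.997, 0.082, 0.004]
contact_force: [13.0, 1.9, -6.1]
gripper_width: 0.131
```

Call:
play_rows([
  {"offset": [-0.3, 0, 0], "twist": 0, "grip": 0},
  {"offset": [-0.6, 0, 0], "twist": 0, "grip": 0},
  {"offset": [-0.6, 0, 0], "twist": 0, "grip": 0},
])

```text
time: 19.15
tool_pos: [0.4343, -0.0625, 0.3991]
tool_rot: [-0.0, 0.997, 0.083, 0.004]
contact_force: [15.7, 2.6, -6.4]
gripper_width: 0.127
```

Call:
play_rows([
  {"offset": [0, 0, 0], "twist": 0, "grip": 0},
  {"offset": [0, 0, 0], "twist": 0, "grip": 0},
  {"offset": [0, 0, 0], "twist": 0, "grip": 0},
  {"offset": [0, 0, 0], "twist": 0, "grip": 0},
  {"offset": [0, 0, 0], "twist": 0, "grip": 0},
])

```text
time: 19.57
tool_pos: [0.4343, -0.0625, 0.3991]
tool_rot: [-0.0, 0.997, 0.083, 0.004]
contact_force: [16.6, 2.3, -5.3]
gripper_width: 0.13
```

Call:
play_rows([
  {"offset": [0, 0, 0], "twist": 0, "grip": 0},
  {"offset": [0, 0, 0], "twist": 0, "grip": 0},
  {"offset": [0, 0, 0], "twist": 0, "grip": 0},
  {"offset": [0, 0, 0], "twist": 0, "grip": 0},
])

```text
time: 19.9
tool_pos: [0.4343, -0.0625, 0.3991]
tool_rot: [-0.0, 0.997, 0.083, 0.004]
contact_force: [15.6, 3.2, -5.9]
gripper_width: 0.131
```

Run:
```python
from h import *
s=manip.state(); print(s['time'],s['tool_pos'],s['contact_force'],s['ft_torque'])
look("side",["pole_tip","eye"])
look("top",["pole_tip","eye"])
```

```text
19.9 [ 0.43431677 -0.06245557  0.39912163] [15.63031256  3.22341121 -5.86142892] [ 0.33443689 -1.94614409  0.02756811]
side tip pole_tip 0.9 [ 0.5813 -0.0401  0.2073] [331. 197.]
side tip pole_tip 0.64 [ 0.4043 -0.4525  0.0077] [336. 409.]
side tip eye 0.68 [ 0.5881 -0.0344  0.2218] [333. 190.]
top tip pole_tip 0.7 [ 0.4061 -0.4481  0.0046] [422. 285.]
top tip pole_tip 0.51 [0.5681 0.1127 0.2185] [224. 216.]
top tip eye 0.58 [ 0.5838 -0.0403  0.2208] [282. 211.]
```

Call:
play_rows([
  {"offset": [2, 0, 0], "twist": 0, "grip": 0},
  {"offset": [4, 0, 0], "twist": 0, "grip": 0},
  {"offset": [6, 0, 0], "twist": 0, "grip": 0},
  {"offset": [8, 0, 0], "twist": 0, "grip": 0},
  {"offset": [8, 0, 0], "twist": 0, "grip": 0},
])

```text
time: 20.62
tool_pos: [0.441, -0.0615, 0.3986]
tool_rot: [0.0, 0.997, 0.082, -0.0]
contact_force: [0.5, 0.3, -1.6]
gripper_width: 0.126
```

Call:
play_rows([
  {"offset": [0, 0, -1], "twist": 0, "grip": 0},
  {"offset": [0, 0, -3], "twist": 0, "grip": 0},
  {"offset": [0, 0, -5], "twist": 0, "grip": 0},
  {"offset": [0, 0, -5], "twist": 0, "grip": 0},
])

```text
time: 20.95
tool_pos: [0.4409, -0.0615, 0.4044]
tool_rot: [0.0, 0.997, 0.082, 0.0]
contact_force: [0.0, 0.3, -0.6]
gripper_width: 0.132
```

Run:
```python
from h import *
s=manip.state(); print(s['time'],s['tool_pos'],s['contact_force'],s['ft_torque'])
look("side",["pole_tip","eye"])
look("top",["pole_tip","eye"])
```

```text
20.95 [ 0.44094594 -0.06147338  0.40444707] [ 0.0194742  0.3382038 -0.553819 ] [0.02011544 0.04077494 0.00274822]
side tip pole_tip 0.85 [ 0.5873 -0.0375  0.2144] [333. 193.]
side tip pole_tip 0.79 [ 0.4049 -0.4517  0.0049] [336. 409.]
side tip eye 0.76 [ 0.5893 -0.0361  0.2233] [334. 190.]
side tip eye 0.29 [ 0.4404 -0.0598  0.2543] [277. 200.]
top tip pole_tip 0.63 [ 0.4092 -0.4511  0.0035] [423. 284.]
top tip eye 0.85 [ 0.5846 -0.0372  0.2212] [281. 211.]
top tip eye 0.34 [0.6811 0.1972 0.0102] [210. 192.]
```

Free in the ring with no force; lifting out.

Call:
play_rows([
  {"offset": [0, 0, -3], "twist": 0, "grip": 0},
  {"offset": [0, 0, -6], "twist": 0, "grip": 0},
  {"offset": [0, 0, -9], "twist": 0, "grip": 0},
  {"offset": [0, 0, -12], "twist": 0, "grip": 0},
  {"offset": [0, 0, -16], "twist": 0, "grip": 0},
])

```text
time: 21.67
tool_pos: [0.4409, -0.0614, 0.42]
tool_rot: [-0.0, 0.997, 0.082, -0.0]
contact_force: [0.3, 1.0, -1.6]
gripper_width: 0.129
```

Call:
play_rows([
  {"offset": [0, 0, -10], "twist": 0, "grip": 0},
  {"offset": [0, 0, -25], "twist": 0, "grip": 0},
  {"offset": [0, 0, -30], "twist": 0, "grip": 0},
  {"offset": [0, 0, -30], "twist": 0, "grip": 0},
])

```text
time: 22.0
tool_pos: [0.4412, -0.0615, 0.4523]
tool_rot: [0.001, 0.997, 0.082, 0.002]
contact_force: [-0.2, 0.6, -0.5]
gripper_width: 0.129
```

Run:
```python
from h import *
s=manip.state(); print(s['time'],s['tool_pos'],s['contact_force'],s['ft_torque'],s['tool_rot'])
look("side",["pole_tip","eye","pole"])
look("top",["pole_tip","eye","cradle_seat"])
```

```text
22.0 [ 0.44118666 -0.0614956   0.45231763] [-0.22644325  0.56377987 -0.51434062] [0.00064659 0.05775739 0.02882406] [7.99906830e-04 9.96603614e-01 8.23205150e-02 1.98252368e-03]
side tip pole_tip 0.94 [ 0.4044 -0.4507  0.0046] [335. 409.]
side tip pole_tip 0.56 [ 0.5891 -0.0382  0.2627] [334. 176.]
side tip eye 0.91 [ 0.5887 -0.035   0.2236] [333. 189.]
side tip pole 0.73 [ 0.4388 -0.0609  0.3011] [275. 183.]
top tip pole_tip 0.68 [ 0.5861 -0.0426  0.2592] [282. 208.]
top tip pole_tip 0.58 [ 0.4108 -0.4509  0.0033] [423. 284.]
top tip eye 0.91 [ 0.5861 -0.0418  0.2205] [282. 210.]
top tip cradle_seat 0.89 [ 0.439  -0.265   0.0737] [362. 272.]
```

Call:
play_rows([
  {"offset": [-5, 30, 0], "twist": 0, "grip": 0},
  {"offset": [-11, 65, 0], "twist": 0, "grip": 0},
  {"offset": [-17, 100, 0], "twist": 0, "grip": 0},
  {"offset": [-23, 135, 0], "twist": 0, "grip": 0},
  {"offset": [-29, 168, 0], "twist": 0, "grip": 0},
])

```text
time: 22.82
tool_pos: [0.4395, -0.2336, 0.4494]
tool_rot: [0.0, 0.997, 0.082, -0.0]
contact_force: [1.3, -0.4, -0.7]
gripper_width: 0.131
```

Call:
play_rows([
  {"offset": [-6, 30, 0], "twist": 0, "grip": 0},
  {"offset": [-6, 36, 20], "twist": 0, "grip": 0},
  {"offset": [-6, 36, 55], "twist": 0, "grip": 0},
  {"offset": [-6, 36, 95], "twist": 0, "grip": 0},
  {"offset": [-6, 36, 135], "twist": 0, "grip": 0},
])

```text
time: 23.23
tool_pos: [0.4398, -0.2689, 0.3138]
tool_rot: [0.001, 0.997, 0.082, 0.001]
contact_force: [1.4, -0.6, -1.6]
gripper_width: 0.126
```

Call:
play_rows([
  {"offset": [0, 0, 30], "twist": 0, "grip": 0},
  {"offset": [0, 0, 55], "twist": 0, "grip": 0},
  {"offset": [0, 0, 60], "twist": 0, "grip": 0},
  {"offset": [0, 0, 60], "twist": 0, "grip": 0},
])

```text
time: 23.57
tool_pos: [0.4391, -0.2678, 0.2523]
tool_rot: [-0.002, 0.997, 0.082, -0.002]
contact_force: [-0.1, -0.4, -1.7]
gripper_width: 0.125
```

Run:
```python
from h import *
s=manip.state(); print(s['time'],s['tool_pos'],s['contact_force'],s['ft_torque'],s['tool_rot'])
p=s['tool_pos'];R=np.array([[.9865,.1641],[.1641,-.9865]])
d=np.array([.4400,-.2688])-p[:2]; print("tool d mm",1e3*R@d,"down",1e3*(p[2]-.2246))
```

```text
23.5667 [ 0.43906937 -0.26778978  0.25228915] [-0.11389367 -0.40306011 -1.71496406] [-0.01292946 -0.0192749   0.00833651] [-0.00185409  0.99660448  0.08229428 -0.00193223]
tool d mm [0.7522935 1.149301 ] down 27.689151820606632
```

Call:
play_rows([
  {"offset": [0.5, 0.8, 8], "twist": 0, "grip": 0},
  {"offset": [0.5, 0.8, 16], "twist": 0, "grip": 0},
  {"offset": [0.5, 0.8, 22], "twist": 0, "grip": 0},
  {"offset": [0.5, 0.8, 22], "twist": 0, "grip": 0},
])

```text
time: 23.9
tool_pos: [0.4419, -0.2699, 0.2353]
tool_rot: [0.002, 0.997, 0.083, 0.002]
contact_force: [1.7, 1.3, 6.0]
gripper_width: 0.132
```

Call:
play_rows([
  {"offset": [0, 0, 1], "twist": 0, "grip": 0},
  {"offset": [0, 0, 2], "twist": 0, "grip": 0},
  {"offset": [0, 0, 2], "twist": 0, "grip": 0},
])

```text
time: 24.15
tool_pos: [0.442, -0.2699, 0.2346]
tool_rot: [0.002, 0.997, 0.083, 0.002]
contact_force: [-0.8, 3.8, 10.2]
gripper_width: 0.127
```

Call:
play_rows([
  {"offset": [0, 0, 1], "twist": 0, "grip": 0},
  {"offset": [0, 0, 2], "twist": 0, "grip": 0},
  {"offset": [0, 0, 2], "twist": 0, "grip": 0},
])

```text
time: 24.4
tool_pos: [0.4422, -0.27, 0.2333]
tool_rot: [0.002, 0.997, 0.083, 0.002]
contact_force: [-2.0, 4.9, 15.5]
gripper_width: 0.13
```

Run:
```python
from h import *
s=manip.state(); print(s['time'],s['tool_pos'],s['contact_force'],s['ft_torque'],s['tool_rot'])
look("side",["pole_tip","pole","cradle_seat"])
look("wrist",["pole","cradle_seat"])
```

```text
24.4 [ 0.44217112 -0.26998425  0.23334299] [-1.96746973  4.92371842 15.4944891 ] [0.57312881 0.94590495 0.02925159] [0.00153677 0.99657285 0.08268478 0.00184792]
side tip pole_tip 0.84 [ 0.5818 -0.2466  0.0269] [369. 306.]
side tip pole_tip 0.74 [ 0.4055 -0.4532  0.0047] [336. 410.]
side tip pole 0.91 [ 0.442  -0.2681  0.0824] [316. 315.]
side tip cradle_seat 0.98 [ 0.4393 -0.2626  0.0761] [314. 316.]
side tip cradle_seat 0.35 [0.6729 0.2005 0.0065] [328. 202.]
wrist tip pole 0.77 [ 0.4454 -0.2703  0.0837] [316. 331.]
```

Call:
play_rows([
  {"offset": [0, 0, -8], "twist": 0, "grip": 0},
  {"offset": [0, 0, -14], "twist": 0, "grip": 0},
  {"offset": [-1.5, -4, -14], "twist": 0, "grip": 0},
  {"offset": [-1.5, -4, -14], "twist": 0, "grip": 0},
  {"offset": [-1.5, -4, -14], "twist": 0, "grip": 0},
])

```text
time: 25.17
tool_pos: [0.438, -0.2651, 0.2423]
tool_rot: [-0.0, 0.997, 0.082, -0.0]
contact_force: [-0.1, -0.4, -0.4]
gripper_width: 0.132
```

Run:
```python
from h import *
s=manip.state(); print(s['time'],s['tool_pos'],s['contact_force'],s['ft_torque'],s['tool_rot'])
look("side",["pole_tip","pole","cradle_seat"])
look("wrist",["pole","cradle_seat","cradle"],save="w6.png")
look("top",["cradle_seat","pole_tip"])
cv2.imwrite("pics/w6c.png",cv2.imread("pics/w6.png")[0:480,160:480])
```

```text
25.1667 [ 0.43800664 -0.26508713  0.24228716] [-0.11814874 -0.37161736 -0.37050054] [ 0.0310815   0.06588032 -0.02882393] [-2.06158025e-04  9.96603900e-01  8.23442397e-02 -2.22874693e-04]
side tip pole_tip 0.79 [ 0.5788 -0.2418  0.0382] [367. 302.]
side tip pole_tip 0.67 [ 0.4048 -0.4527  0.0048] [336. 410.]
side tip pole 0.57 [ 0.4354 -0.2646  0.0911] [313. 312.]
side tip cradle_seat 0.74 [ 0.4397 -0.2634  0.0751] [315. 316.]
wrist tip pole 0.61 [ 0.4408 -0.2651  0.0893] [316. 326.]
top tip cradle_seat 0.87 [ 0.44   -0.2657  0.0725] [363. 271.]
top tip pole_tip 0.67 [ 0.4075 -0.45    0.0048] [423. 285.]
top tip pole_tip 0.58 [ 0.5798 -0.2434  0.0399] [354. 225.]
```

View pics/w6c.png

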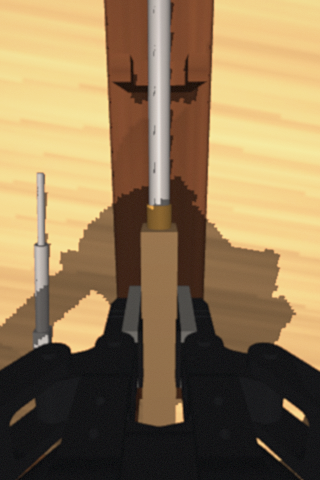

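Call:
play_rows([
  {"offset": [2.2, 0.8, 0], "twist": 0, "grip": 0},
  {"offset": [2.2, 0.8, 4], "twist": 0, "grip": 0},
  {"offset": [2.2, 0.8, 8], "twist": 0, "grip": 0},
  {"offset": [2.2, 0.8, 10], "twist": 0, "grip": 0},
  {"offset": [2.2, 0.8, 10], "twist": 0, "grip": 0},
])

```text
time: 26.13
tool_pos: [0.4405, -0.2657, 0.232]
tool_rot: [-0.0, 0.997, 0.082, -0.0]
contact_force: [-0.7, 1.2, 0.7]
gripper_width: 0.128
```

Call:
play_rows([
  {"offset": [0, 0, 1], "twist": 0, "grip": 0},
  {"offset": [0, 0, 2], "twist": 0, "grip": 0},
  {"offset": [0, 0, 2], "twist": 0, "grip": 0},
])

```text
time: 26.38
tool_pos: [0.4407, -0.266, 0.231]
tool_rot: [0.0, 0.997, 0.082, 0.0]
contact_force: [-1.8, 1.0, 1.9]
gripper_width: 0.13
```

Run:
```python
from h import *
s=manip.state(); print(s['time'],s['tool_pos'],s['contact_force'],s['ft_torque'],s['tool_rot'])
look("side",["pole_tip","pole"])
```

```text
26.3833 [ 0.44074019 -0.2659628   0.23104744] [-1.77482017  1.02410849  1.85256258] [ 0.16298571 -0.04116505  0.10022784] [1.24369421e-04 9.96605660e-01 8.23232188e-02 1.76608740e-04]
side tip pole_tip 0.73 [ 0.4065 -0.4527  0.0051] [337. 409.]
side tip pole_tip 0.63 [ 0.5803 -0.242   0.0261] [367. 305.]
side tip pole 0.74 [ 0.4358 -0.264   0.0796] [313. 316.]
```

Call:
play_rows([
  {"offset": [0, 0, 1.5], "twist": 0, "grip": 0},
  {"offset": [0, 0, 3], "twist": 0, "grip": 0},
  {"offset": [0, 0, 3], "twist": 0, "grip": 0},
])

```text
time: 26.78
tool_pos: [0.4409, -0.2661, 0.2284]
tool_rot: [0.0, 0.997, 0.082, 0.001]
contact_force: [-2.8, 0.5, 5.4]
gripper_width: 0.125
```

Call:
play_rows([
  {"offset": [0, 0, 1], "twist": 0, "grip": 0},
  {"offset": [0, 0, 2], "twist": 0, "grip": 0},
  {"offset": [0, 0, 2], "twist": 0, "grip": 0},
])

```text
time: 27.03
tool_pos: [0.4409, -0.2662, 0.2266]
tool_rot: [0.001, 0.997, 0.082, 0.001]
contact_force: [-2.9, 0.9, 4.9]
gripper_width: 0.133
```

Run:
```python
from h import *
s=manip.state(); print(s['time'],s['tool_pos'],s['contact_force'],s['ft_torque'],s['tool_rot'])
look("side",["pole_tip","pole"])
```

```text
27.0333 [ 0.44093674 -0.26620755  0.22655127] [-2.90024234  0.85588306  4.87176197] [ 0.21435056 -0.09855905  0.09429026] [5.67760154e-04 9.96610094e-01 8.22657425e-02 5.88831251e-04]
side tip pole_tip 0.72 [ 0.4052 -0.4529  0.0037] [336. 410.]
side tip pole_tip 0.69 [ 0.5821 -0.2422  0.0304] [368. 304.]
side tip pole 0.71 [ 0.4374 -0.2661  0.0759] [314. 317.]
```

Call:
play_rows([
  {"offset": [0, 0, 1.5], "twist": 0, "grip": 0},
  {"offset": [0, 0, 1.5], "twist": 0, "grip": 0},
  {"offset": [0, 0, 1.5], "twist": 0, "grip": 0.25},
  {"offset": [0, 0, 1.5], "twist": 0, "grip": 0.3},
  {"offset": [0, 0, 1.5], "twist": 0, "grip": 0.5},
])

```text
time: 27.6
tool_pos: [0.4404, -0.2657, 0.2237]
tool_rot: [-0.0, 0.997, 0.082, -0.0]
contact_force: [0.2, -0.4, -0.2]
gripper_width: 0.43
```

Call:
play_rows([
  {"offset": [0, 0, 0], "twist": 0, "grip": 0.6},
  {"offset": [0, 0, 0], "twist": 0, "grip": 0.7},
  {"offset": [0, 0, -5], "twist": 0, "grip": 0.7},
  {"offset": [0, 0, -25], "twist": 0, "grip": 0.7},
  {"offset": [0, 0, -60], "twist": 0, "grip": 0.7},
])

```text
time: 28.02
tool_pos: [0.4392, -0.2647, 0.2807]
tool_rot: [-0.003, 0.997, 0.082, -0.003]
contact_force: [-0.1, 0.8, -0.3]
gripper_width: 0.702
```

Call:
play_rows([
  {"offset": [0, 0, -35], "twist": 0, "grip": 1},
  {"offset": [0, 0, -70], "twist": 0, "grip": 1},
  {"offset": [0, 0, -100], "twist": 0, "grip": 1},
  {"offset": [0, 0, -100], "twist": 0, "grip": 1},
])

```text
time: 28.35
tool_pos: [0.4418, -0.2668, 0.3931]
tool_rot: [0.005, 0.997, 0.082, 0.005]
contact_force: [0.6, -0.2, 1.2]
gripper_width: 1.002
```

Run:
```python
from h import *
s=manip.state(); print(s['time'],s['tool_pos'],s['contact_force'],s['tool_rot'])
look("side",["pole_tip","pole","cradle_seat","eye"])
look("top",["pole_tip","pole","cradle_seat","eye"],save="t7.png")
look("wrist",["pole","cradle_seat"],save="w7.png")
s0=cv2.imread("pics/w7.png"); t=cv2.imread("pics/t7.png")[170:300,205:405]
cv2.imwrite("pics/end.png",np.hstack([cv2.resize(s0,None,fx=.7,fy=.7,interpolation=cv2.INTER_AREA)[:336,:], cv2.resize(t,(350,228),interpolation=cv2.INTER_CUBIC)[np.minimum(np.arange(336),227)]]))
```

```text
28.35 [ 0.44182936 -0.26675025  0.3930638 ] [ 0.55049309 -0.20331994  1.1516723 ] [0.00486014 0.99658046 0.0823317  0.00502648]
side tip pole_tip 0.87 [ 0.4055 -0.4545  0.0056] [337. 410.]
side tip pole_tip 0.73 [ 0.5865 -0.2403  0.0349] [369. 301.]
side tip pole 0.83 [ 0.4371 -0.2659  0.0715] [314. 318.]
side tip cradle_seat 0.57 [ 0.441  -0.2671  0.0735] [316. 318.]
side tip eye 0.46 [ 0.587  -0.0366  0.2222] [333. 190.]
top tip pole_tip 0.85 [ 0.41   -0.4505  0.0018] [423. 284.]
top tip pole_tip 0.4 [ 0.5904 -0.2446  0.0358] [355. 222.]
top tip pole 0.61 [ 0.443  -0.2691  0.0714] [364. 270.]
top tip pole 0.53 [ 0.3838 -0.606   0.0084] [476. 294.]
top tip cradle_seat 0.54 [ 0.441  -0.2607  0.0756] [361. 271.]
top tip eye 0.8 [ 0.5854 -0.0418  0.2203] [282. 211.]
wrist tip pole 0.83 [ 0.444  -0.2688  0.0709] [322. 214.]
wrist tip pole 0.74 [ 0.3797 -0.6027  0.0095] [631. 310.]
wrist tip cradle_seat 0.8 [ 0.438  -0.2674  0.0702] [319. 221.]
wrist tip cradle_seat 0.34 [ 0.4002 -0.2043  0.011 ] [248. 231.]
```

```bash
python3 -c "
from plant import manip
print(manip.job_done())"
```

```text
the job is handed in; nothing more can be done
None
```

The hatch is shut and the pole is back in its cradle; I handed the job in at about 28 s of the 72 s allowed. No verdict came back.

**Closing the hatch:** I took the wooden pole by its handle, dropped the hook into the ring eye and drew the hatch past the ball catch. The highest reading there was about 15 to 16 N, more than the 10 N or so the text suggests. I then held it against the buffer at about 16 to 17 N for roughly 0.75 s. All these forces come from the wrist sensor, read at the end of each step rather than continuously.

**Returning the pole:** The first try landed on the wall of the rear fork with about 16 N. The handle had tipped slightly nose-down in the grip, so I lifted it, shifted about 4 mm and seated it again.

**Last checks:**
- **Pole:** its origin reads about z = 0.071 m, about 2 to 9 mm from the network's seat estimates (which scatter by several mm). The tip is 1 to 7 mm from where it started, with the hook towards the same end.
- **Hatch:** the eye reads (0.586, -0.039), unchanged since the buffer pull, which puts the hatch at roughly 0.01 rad.
- **Gripper:** open and clear of everything, with no load beyond sensor noise.
- **Not checked:** the picture limit stopped me from viewing a final image, so the end state rests on network and sensor readings alone. I did not measure the bystander objects again; nothing in the moves should have touched them.

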